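Tip the tall carton down onto the cork

TASK

Clear the cork panel of the beech ledge and lay the tall carton down on it ready to be unpacked, without grasping or lifting anything. First gently push the cup sideways until it stands wholly off the cork, upright and still on the ledge; then push the tall carton near its top so that it topples inwards and lies flat on its broad side, wholly on the cork. Leave the short carton and the other things on the ledge where they are, and back off at the end.

Things in the scene. Friction and masses are not known exactly. Their poses are not given: they have to be found in the camera images.
- cork_mid (a point): centre of the top face of the cork panel, a brown rectangle let flush into the beech ledge (no step); 140 mm along its x axis, 260 mm along its y axis, z up. The ledge is a fixed light wooden board 360 (x) by 600 (y) by 18 mm with the cork in its middle, its top 18 mm above the work surface; ledge and cork share these axes and are turned together on the surface.
- carton: the tall closed cardboard carton with a paper band, loose, 70 mm wide (its x) by 40 mm thick (its y) by 150 mm tall (its z), about 130 to 250 g. The origin is the centre of its underside. It starts upright, straddling one of the two short ends of the cork (about 130 mm from cork_mid along the cork's +y or -y), its broad faces looking roughly along the cork's y axis; pushed high towards cork_mid it tips over its inner bottom edge.
- carton_mid (a point): middle of the tall carton, 75 mm above its underside, with the carton's axes
- carton_top (a point): centre of the tall carton's top face, 150 mm from its underside, with the carton's axes
- cup: white ceramic cup without a handle, open at the top, loose, 70 mm tall, 72 mm across at the rim and 68 mm at the foot, wall 4 mm, about 150 to 310 g; starts upright near the middle of the cork. The origin is the centre of its underside, z up. Pushed within about 30 mm of its foot it slides upright. The ledge beside the cork is empty on both of the cork's long sides (+x and -x), where there is 110 mm of board.
- short_carton: the short cardboard carton, of the same footprint and look but only 70 mm tall, loose; stands upright at the other short end of the cork, opposite the tall one. Origin at the centre of its underside. Bystander.
- coaster: flat round glass coaster, 84 mm across, 8 mm thick, lying at a corner of the ledge; origin at the centre of its underside. Bystander.
- headshell: small aluminium cartridge headshell, about 75 by 19 by 17 mm, lying at a corner of the ledge; origin under its middle. Bystander.
- stylus_brush: small plastic brush, 94 by 16 by 16 mm, lying at a corner of the ledge; origin under its handle. Bystander.
- opener: bottle opener with a wooden handle and a steel end, 112 by 30 by 14 mm, lying at a corner of the ledge; origin on its underside near its middle. Bystander.

How it is judged:
By the outcome, as a careful person would: the job done as asked, in the order asked, and still so for the second after the job is handed in, with the robot touching nothing.
It also fails if it takes over 48 s, if anything falls off the work surface, if the arm or the gripper's body presses on something with over 40 N, if the wrist force passes 120 N, or if a joint passes its speed limit or range.

ROBOT

A 7-joint arm with a two-finger parallel gripper is mounted at the origin on the work surface. World frame = base frame: x ahead of the robot, y to its left, z up, the work surface at z = 0. Lengths are in m, angles in rad, forces in N, time in s.
With the tool pointing down it reaches from about 0.425 to 0.825 m from the base axis. Payload 3.6 kg.
Tool frame: the origin (TCP) lies at the very end of the fingers, on their centre line; the grasp point (between the pads) lies 19 mm behind it; z points along the fingers, y is the line along which they close (so a half turn about z gives the same grasp; the last joint's range is limited). The gripper opens to 85 mm and grips with 20 to 120 N. Pads are 22 mm wide; open, the fingers measure 114 mm over their backs; the gripper's body (76 mm by 85 mm) begins 54 mm behind the grasp point. The pads swing forward as they close: fully open they stand 13 mm farther back than shut.
Start: joints at [-1.185, 0.615, -0.013, 1.423, 0.008, 1.103, -0.04], TCP at [0.261, 0.595, 0.231] pointing down, gripper open.
Joint ranges: [-3.12, 3.12], [-0.3, 2.06], [-1.34, 1.32], [0.26, 2.42], [-1.36, 4.5], [0.01, 1.98], [-2.84, 2.84]. Speed limits (rad/s): [2.79, 2.79, 3.14, 3.14, 3.14, 3.14, 3.14].

INTERFACE

Orientations are given as a unit quaternion [w, x, y, z].
In Python, from cell import bot gives the robot as it stands. The module is installed in compiled form; this text tells all that it offers.
- The arm moves only by the shell command python3 -m jog 'ROWS'. ROWS is JSON, a list of rows, each an object of numbers: "wx", "wy", "wz": the turn, a rotation vector about the tool's x, y, z in rad; "dx", "dy", "dz": the shift along the tool's x, y, z in m; "gripper": the opening, from -1 (shut) to 1 (fully open). In form: [{"wx": .., "wy": .., "wz": .., "dx": .., "dy": .., "dz": .., "gripper": ..}, ...]. A call has 1 to 20 rows; each row shifts and turns the commanded pose from where the row before left it, along the tool's axes as they then stand; what a row does not reach is not made up. A row lasts 1/12 s, in which the tool goes at most 41.7 mm and 7.16 degrees, less where a joint would pass 70% of its speed; a pose out of reach is approached as far as the arm can. A call with a gripper value outside its range is refused whole. The fingers move at their own pace and stop on an object; the grip force is fixed at half the most. Time passes only in rows, so rows that do not move let the fingers close. It gives the time, the measured TCP pose, the force, the opening and the grip force at its end, in the units of the state.
- bot.get_obs(): the state, without advancing time (a new reading comes with each control period).
- bot.get_image(name): name is "scene" or "top" or "wrist"; returns the picture (384x512x3 uint8, red, green, blue); there is no depth.
- bot.camera_info(name): a dict with "fx", "fy", "cx", "cy" (pixels), "extrinsics" (4x4, takes a point from camera to world coordinates). Camera axes: x right, y up, looking along -z (the intrinsics and any distortion apply to the point x, -y, -z); pixel columns grow to the right and rows downward; lengths in m; the calibration is good to about 2 mm. A picture is of the moment at which its call begins: read the wrist's pose just before it. camera_info takes no time and is no camera call; for the wrist camera it gives the pose at the moment of the call.
- bot.sign_off(): hands the job in; it is judged then, once.
The state is a dict: "time": time; "joint_positions": joint angles; "qvel": joint speeds; "joint_torque": joint torques, N m; "ee_pos": TCP position; "ee_rot": TCP orientation; "contact_force": force on the tool from outside, world axes, zero at the start; "wrist_torque": the same for the moment, N m; "opening": finger opening in m; "gripper_force": force on a finger pad.
Only numpy, scipy, OpenCV 4.12 (cv2) and the standard library are available. Lean on these libraries where they do the work, as an engineer would, in place of code of your own. Each camera call takes 0.05 s, during which the arm holds its last target. There are 200 camera calls.

## Working session

There is one attempt and no reset: what is moved stays moved. The work goes in short steps, Python scripts to look and compute and a shell command to move; the robot and the scene stay as the last step left them, time stands still between calls to the robot, and variables do not carry over. Pictures are saved under pics/ and viewed, at most 10 in all, crops included, and the job is handed in when it is done.

```bash
mkdir -p pics; python3 - <<'E'
from cell import bot
import cv2,numpy as np
np.set_printoptions(precision=4,suppress=True)
o=bot.get_obs();print(o['time'],o['ee_pos'],o['ee_rot'],o['opening'])
for n in['top','scene']:
    im=bot.get_image(n);cv2.imwrite(f'pics/{n}0.png',im[...,::-1]);c=bot.camera_info(n);print(n,{k:(np.array(v) if k=='extrinsics' else v) for k,v in c.items()})
E
```

```text
0.0 [0.2604 0.5947 0.2301] [-0.0003  0.2049  0.9788 -0.0013] 0.08478078334211497
top {'fx': 488.93365384680743, 'fy': 488.93365384680743, 'cx': 265.46325294015975, 'cy': 188.80160328414192, 'extrinsics': array([[-0.0255,  0.9967, -0.0772,  0.4598],
       [-0.9995, -0.0239,  0.0221,  0.0217],
       [ 0.0202,  0.0777,  0.9968,  1.1395],
       [ 0.    ,  0.    ,  0.    ,  1.    ]])}
scene {'fx': 347.85698841940996, 'fy': 347.85698841940996, 'cx': 250.8989424031074, 'cy': 187.02585392648734, 'extrinsics': array([[-0.3639, -0.7735,  0.5189,  1.0187],
       [ 0.9314, -0.3033,  0.201 ,  0.2134],
       [ 0.0019,  0.5565,  0.8309,  0.8919],
       [ 0.    ,  0.    ,  0.    ,  1.    ]])}
```

View pics/top0.png

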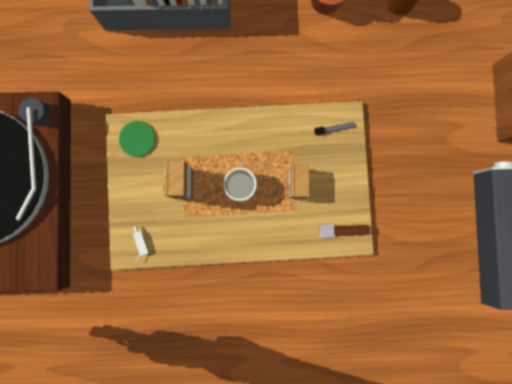

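View pics/scene0.png

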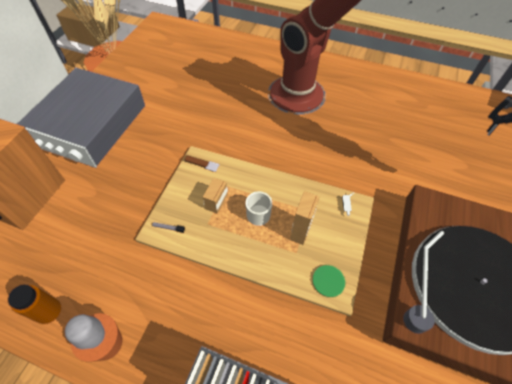

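Top: ledge spans (107,113)-(373,250), cup at (240,184), one carton at (176,179), the other at (300,182). In the scene view they are at (305,220) and (217,198). I need a zoom to tell which carton is tall.

```bash
python3 - <<'E'
import cv2,numpy as np
a=cv2.imread('pics/top0.png')[140:228,150:350];b=cv2.imread('pics/scene0.png')[170:260,180:345]
a=cv2.resize(a,(680,299),interpolation=cv2.INTER_CUBIC);b=cv2.resize(b,(548,299),interpolation=cv2.INTER_CUBIC)
b=cv2.copyMakeBorder(b,0,0,0,132,cv2.BORDER_CONSTANT)
cv2.imwrite('pics/crop0.png',np.vstack([a,b]))
E
```

```text
(no output)
```

View pics/crop0.png

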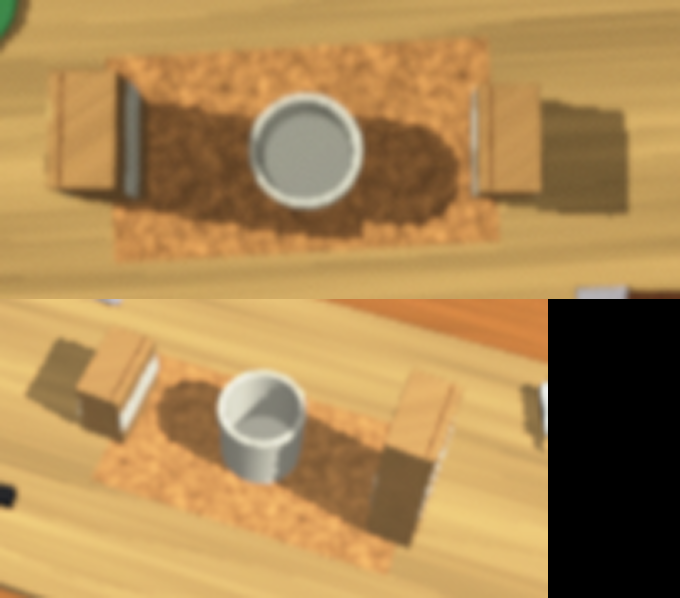

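The tall carton is the left one in the top view (+y side); the short one is on the right. Crop (3.4x) corners: tall carton's top (50,72),(118,70),(118,190),(48,188); cup rim centre (306,151); cork (108,58),(488,38),(498,240),(117,260).

```bash
cat > h.py <<'E'
import cv2,numpy as np
from cell import bot
np.set_printoptions(precision=4,suppress=True)
def ray(n,px,z):
    c=bot.camera_info(n);E=np.array(c['extrinsics']);out=[]
    for u,v in px:
        d=E[:3,:3]@np.array([(u-c['cx'])/c['fx'],-(v-c['cy'])/c['fy'],-1]);p=E[:3,3]
        out.append((p+d*(z-p[2])/d[2])[:2])
    return np.array(out)
def loc(P,mid,yaw):
    c,s=np.cos(yaw),np.sin(yaw);return (np.atleast_2d(P)-mid)@np.array([[c,-s],[s,c]])
E
python3 - <<'E'
from h import *
cr=lambda L:[(u/3.4+150-.35,v/3.4+140-.35) for u,v in L]
L=ray('top',[(107,113),(363,101),(373,253),(110,270)],.018)
K=ray('top',cr([(108,58),(488,38),(498,240),(117,260)]),.018)
T=ray('top',cr([(50,72),(118,70),(118,190),(48,188)]),.168)
S=ray('top',cr([(480,84),(540,84),(540,192),(480,192)]),.088)
C=ray('top',cr([(306,151)]),.088)
im=cv2.imread('pics/top0.png');hsv=cv2.cvtColor(im,cv2.COLOR_BGR2HSV)
m=cv2.inRange(hsv,(15,60,120),(30,200,255));m=cv2.morphologyEx(m,cv2.MORPH_OPEN,np.ones((5,5)))
cs=max(cv2.findContours(m,0,2)[0],key=cv2.contourArea);h=cv2.convexHull(cs)
W=ray('top',h[:,0].astype(float),.018);r=cv2.minAreaRect((W*1000).astype(np.float32));print('ledge rect',r)
print('ledge',L,L.mean(0));print('cork',K,K.mean(0))
d=K[0]+K[3]-K[1]-K[2];print('yaw of y axis',np.degrees(np.arctan2(-d[0],d[1])))
for n,P in[('tall',T),('short',S),('cup',C)]:print(n,P,P.mean(0))
E
```

```text
ledge rect ((560.1594848632812, 58.75431823730469), (362.0364074707031, 601.7521362304688), 1.7469637393951416)
ledge [[ 0.7313  0.359 ]
 [ 0.7475 -0.237 ]
 [ 0.3935 -0.2454]
 [ 0.3713  0.3524]] [0.5609 0.0572]
cork [[ 0.6255  0.1886]
 [ 0.6334 -0.0697]
 [ 0.4956 -0.0723]
 [ 0.4886  0.1843]] [0.5608 0.0577]
yaw of y axis 1.6658691870972835
tall [[0.5958 0.2003]
 [0.5961 0.1605]
 [0.5255 0.1614]
 [0.5277 0.2021]] [0.5613 0.1811]
short [[ 0.5931 -0.058 ]
 [ 0.5922 -0.0963]
 [ 0.5232 -0.0941]
 [ 0.5241 -0.0559]] [ 0.5581 -0.0761]
cup [[0.5528 0.0538]] [0.5528 0.0538]
```

```bash
python3 -m jog '[{"wz":-0.111,"gripper":-0.06},{"wz":-0.111,"gripper":-0.06},{"wz":-0.111,"gripper":-0.06},{"wz":-0.111,"gripper":-0.06},{"dx":-0.0163,"dy":-0.025,"gripper":-0.06},{"dx":-0.0163,"dy":-0.025,"gripper":-0.06},{"dx":-0.0163,"dy":-0.025,"gripper":-0.06},{"dx":-0.0163,"dy":-0.025,"gripper":-0.06},{"dx":-0.0163,"dy":-0.025,"gripper":-0.06},{"dx":-0.0163,"dy":-0.025,"gripper":-0.06},{"dx":-0.0163,"dy":-0.025,"gripper":-0.06},{"dx":-0.0163,"dy":-0.025,"gripper":-0.06},{"dx":-0.0163,"dy":-0.025,"gripper":-0.06},{"dx":-0.0163,"dy":-0.025,"gripper":-0.06},{"dx":-0.0163,"dy":-0.025,"gripper":-0.06},{"dx":-0.0163,"dy":-0.025,"gripper":-0.06},{"dx":-0.0163,"dy":-0.025,"gripper":-0.06},{"dx":-0.0163,"dy":-0.025,"gripper":-0.06},{"dx":-0.0163,"dy":-0.025,"gripper":-0.06},{"dx":-0.0163,"dy":-0.025,"gripper":-0.06}]'
python3 -m jog '[{"dx":-0.0163,"dy":-0.025,"gripper":-0.06},{"dx":-0.0163,"dy":-0.025,"gripper":-0.06},{"dx":-0.0163,"dy":-0.025,"gripper":-0.06},{"dx":-0.0163,"dy":-0.025,"gripper":-0.06},{"dx":-0.0163,"dy":-0.025,"gripper":-0.06},{"dx":-0.0163,"dy":-0.025,"gripper":-0.06},{"wy":0.083,"gripper":-0.06},{"wy":0.083,"gripper":-0.06},{"wy":0.084,"gripper":-0.06},{"gripper":-0.06},{"gripper":-0.06}]'
```

```text
invalid input at $[0]: expected keys wx, wy, wz, dx, dy, dz, gripper
invalid input at $[0]: expected keys wx, wy, wz, dx, dy, dz, gripper
```

```bash
python3 -m jog '[{"wx":0,"wy":0,"wz":-0.111,"dx":0,"dy":0,"dz":0,"gripper":-0.06},{"wx":0,"wy":0,"wz":-0.111,"dx":0,"dy":0,"dz":0,"gripper":-0.06},{"wx":0,"wy":0,"wz":-0.111,"dx":0,"dy":0,"dz":0,"gripper":-0.06},{"wx":0,"wy":0,"wz":-0.111,"dx":0,"dy":0,"dz":0,"gripper":-0.06},{"wx":0,"wy":0,"wz":0,"dx":-0.02,"dy":-0.03,"dz":0,"gripper":-0.06},{"wx":0,"wy":0,"wz":0,"dx":-0.02,"dy":-0.03,"dz":0,"gripper":-0.06},{"wx":0,"wy":0,"wz":0,"dx":-0.02,"dy":-0.03,"dz":0,"gripper":-0.06},{"wx":0,"wy":0,"wz":0,"dx":-0.02,"dy":-0.03,"dz":0,"gripper":-0.06},{"wx":0,"wy":0,"wz":0,"dx":-0.02,"dy":-0.03,"dz":0,"gripper":-0.06},{"wx":0,"wy":0,"wz":0,"dx":-0.02,"dy":-0.03,"dz":0,"gripper":-0.06},{"wx":0,"wy":0,"wz":0,"dx":-0.02,"dy":-0.03,"dz":0,"gripper":-0.06},{"wx":0,"wy":0,"wz":0,"dx":-0.02,"dy":-0.03,"dz":0,"gripper":-0.06},{"wx":0,"wy":0,"wz":0,"dx":-0.02,"dy":-0.03,"dz":0,"gripper":-0.06},{"wx":0,"wy":0,"wz":0,"dx":-0.02,"dy":-0.03,"dz":0,"gripper":-0.06},{"wx":0,"wy":0,"wz":0,"dx":-0.02,"dy":-0.03,"dz":0,"gripper":-0.06},{"wx":0,"wy":0,"wz":0,"dx":-0.02,"dy":-0.03,"dz":0,"gripper":-0.06},{"wx":0,"wy":0,"wz":0,"dx":-0.02,"dy":-0.03,"dz":0,"gripper":-0.06},{"wx":0,"wy":0,"wz":0,"dx":-0.02,"dy":-0.03,"dz":0,"gripper":-0.06},{"wx":0,"wy":0,"wz":0,"dx":-0.02,"dy":-0.03,"dz":0,"gripper":-0.06},{"wx":0,"wy":0,"wz":0,"dx":-0.02,"dy":-0.03,"dz":0,"gripper":-0.06}]'
```

```text
time: 1.77
ee_pos: [0.596, 0.1239, 0.2308]
ee_rot: [-0.001, -0.016, 1.0, -0.0]
contact_force: [0.4, 0.5, 0.4]
opening: 0.0399
gripper_force: 0.0
```

```bash
python3 -m jog '[{"wx":0,"wy":0.083,"wz":0,"dx":-0.019,"dy":-0.035,"dz":0,"gripper":-0.06},{"wx":0,"wy":0.083,"wz":0,"dx":-0.019,"dy":-0.034,"dz":0,"gripper":-0.06},{"wx":0,"wy":0.084,"wz":0,"dx":0,"dy":0,"dz":0,"gripper":-0.06},{"wx":0,"wy":0,"wz":0,"dx":-0.0083,"dy":0,"dz":0.0323,"gripper":-0.06},{"wx":0,"wy":0,"wz":0,"dx":-0.0083,"dy":0,"dz":0.0323,"gripper":-0.06},{"wx":0,"wy":0,"wz":0,"dx":-0.0083,"dy":0,"dz":0.0323,"gripper":-0.06},{"wx":0,"wy":0,"wz":0,"dx":-0.0083,"dy":0,"dz":0.0323,"gripper":-0.06},{"wx":0,"wy":0,"wz":0,"dx":-0.0083,"dy":0,"dz":0.0323,"gripper":-0.06},{"wx":0,"wy":0,"wz":0,"dx":0,"dy":0,"dz":0,"gripper":-0.06}]'
python3 - <<'E'
from h import *
a=bot.get_image('top')[100:280,90:390,::-1];b=bot.get_image('scene')[150:330,130:390,::-1]
cv2.imwrite('pics/v1.png',np.hstack([cv2.resize(a,None,fx=1.4,fy=1.4),cv2.resize(b,None,fx=1.4,fy=1.4)]))
E
```

```text
time: 2.52
ee_pos: [0.6301, 0.057, 0.0553]
ee_rot: [-0.133, -0.016, 0.991, -0.003]
contact_force: [-0.9, -0.5, -1.6]
opening: 0.0404
gripper_force: 0.0
```

View pics/v1.png

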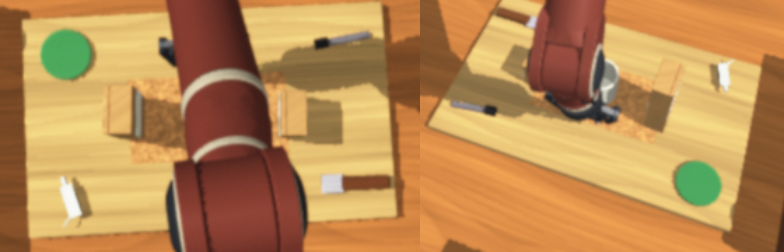

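Fingers are beyond the cup (cup just visible at (607,75) in the right half) and clear of both cartons. Pushing the cup towards the robot.

```bash
python3 -m jog '[{"wx":0,"wy":0,"wz":0,"dx":-0.003,"dy":0,"dz":0.012,"gripper":-0.06},{"wx":0,"wy":0,"wz":0,"dx":-0.003,"dy":0,"dz":0.012,"gripper":-0.06},{"wx":0,"wy":0,"wz":0,"dx":0.006,"dy":0,"dz":0.0016,"gripper":-0.06},{"wx":0,"wy":0,"wz":0,"dx":0.006,"dy":0,"dz":0.0016,"gripper":-0.06},{"wx":0,"wy":0,"wz":0,"dx":0.006,"dy":0,"dz":0.0016,"gripper":-0.06},{"wx":0,"wy":0,"wz":0,"dx":0.004,"dy":0,"dz":0.001,"gripper":-0.06},{"wx":0,"wy":0,"wz":0,"dx":0.004,"dy":0,"dz":0.001,"gripper":-0.06},{"wx":0,"wy":0,"wz":0,"dx":0.004,"dy":0,"dz":0.001,"gripper":-0.06},{"wx":0,"wy":0,"wz":0,"dx":0.004,"dy":0,"dz":0.001,"gripper":-0.06},{"wx":0,"wy":0,"wz":0,"dx":0.004,"dy":0,"dz":0.001,"gripper":-0.06},{"wx":0,"wy":0,"wz":0,"dx":0.004,"dy":0,"dz":0.001,"gripper":-0.06},{"wx":0,"wy":0,"wz":0,"dx":0.004,"dy":0,"dz":0.001,"gripper":-0.06},{"wx":0,"wy":0,"wz":0,"dx":0.004,"dy":0,"dz":0.001,"gripper":-0.06},{"wx":0,"wy":0,"wz":0,"dx":0.004,"dy":0,"dz":0.001,"gripper":-0.06},{"wx":0,"wy":0,"wz":0,"dx":0.004,"dy":0,"dz":0.001,"gripper":-0.06},{"wx":0,"wy":0,"wz":0,"dx":0.004,"dy":0,"dz":0.001,"gripper":-0.06},{"wx":0,"wy":0,"wz":0,"dx":0.004,"dy":0,"dz":0.001,"gripper":-0.06}]'
python3 - <<'E'
from h import *
a=bot.get_image('wrist')[:,:,::-1];b=bot.get_image('scene')[150:270,180:340,::-1]
cv2.imwrite('pics/v2.png',np.hstack([cv2.resize(a,(400,300)),cv2.resize(b,(400,300))]))
E
```

```text
time: 4.03
ee_pos: [0.5675, 0.0559, 0.0383]
ee_rot: [-0.124, -0.016, 0.992, -0.002]
contact_force: [1.8, -0.3, -0.7]
opening: 0.04
gripper_force: 0.7
```

View pics/v2.png

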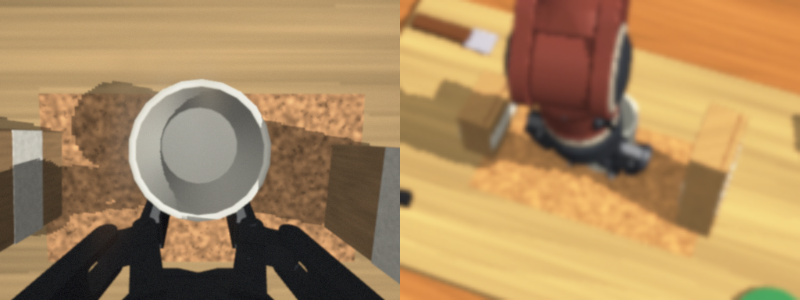

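The cup stands upright, centred between the fingers (200,150 in the wrist half), and both cartons are undisturbed. Continuing.

```bash
python3 -m jog '[{"wx":0,"wy":0,"wz":0,"dx":0.005,"dy":0,"dz":0.0016,"gripper":-0.06},{"wx":0,"wy":0,"wz":0,"dx":0.005,"dy":0,"dz":0.0016,"gripper":-0.06},{"wx":0,"wy":0,"wz":0,"dx":0.005,"dy":0,"dz":0.0016,"gripper":-0.06},{"wx":0,"wy":0,"wz":0,"dx":0.005,"dy":0,"dz":0.0016,"gripper":-0.06},{"wx":0,"wy":0,"wz":0,"dx":0.005,"dy":0,"dz":0.0016,"gripper":-0.06},{"wx":0,"wy":0,"wz":0,"dx":0.005,"dy":0,"dz":0.0016,"gripper":-0.06},{"wx":0,"wy":0,"wz":0,"dx":0.005,"dy":0,"dz":0.0016,"gripper":-0.06},{"wx":0,"wy":0,"wz":0,"dx":0.005,"dy":0,"dz":0.0016,"gripper":-0.06},{"wx":0,"wy":0,"wz":0,"dx":0.005,"dy":0,"dz":0.0016,"gripper":-0.06},{"wx":0,"wy":0,"wz":0,"dx":0.005,"dy":0,"dz":0.0016,"gripper":-0.06},{"wx":0,"wy":0,"wz":0,"dx":0.005,"dy":0,"dz":0.0012,"gripper":-0.06},{"wx":0,"wy":0,"wz":0,"dx":0.005,"dy":0,"dz":0.0012,"gripper":-0.06},{"wx":0,"wy":0,"wz":0,"dx":0.005,"dy":0,"dz":0.0012,"gripper":-0.06},{"wx":0,"wy":0,"wz":0,"dx":0.005,"dy":0,"dz":0.0012,"gripper":-0.06},{"wx":0,"wy":0,"wz":0,"dx":0.005,"dy":0,"dz":0.0012,"gripper":-0.06},{"wx":0,"wy":0,"wz":0,"dx":0.005,"dy":0,"dz":0.0012,"gripper":-0.06},{"wx":0,"wy":0,"wz":0,"dx":0.004,"dy":0,"dz":0.001,"gripper":-0.06},{"wx":0,"wy":0,"wz":0,"dx":0.003,"dy":0,"dz":0.0007,"gripper":-0.06},{"wx":0,"wy":0,"wz":0,"dx":0.002,"dy":0,"dz":0.0005,"gripper":-0.06}]'
python3 - <<'E'
from h import *
o=bot.get_obs();print(o['ee_pos'],o['joint_positions'])
a=bot.get_image('wrist')[:,:,::-1];cv2.imwrite('pics/w3.png',a)
hsv=cv2.cvtColor(np.ascontiguousarray(a),cv2.COLOR_BGR2HSV);m=cv2.inRange(hsv,(0,0,90),(180,45,255));m[:,:120]=0;m[:,400:]=0
c=max(cv2.findContours(m,0,2)[0],key=cv2.contourArea);(u,v),r=cv2.minEnclosingCircle(c);print(u,v,r,ray('wrist',[(u,v)],.088))
E
```

```text
time: 5.72
ee_pos: [0.4739, 0.0527, 0.0355]
ee_rot: [-0.126, -0.016, 0.992, -0.002]
contact_force: [1.2, 0.3, -0.5]
opening: 0.0398
gripper_force: 1.0
[0.4739 0.0527 0.0355] [-0.0807  0.7502 -0.092   1.8923  0.0466  0.7524  1.4082]
253.0 199.01116943359375 99.63493347167969 [[0.4386 0.0516]]
```

Cup centre is at (0.439, 0.052): about 122 mm off cork_mid, wholly off the cork. Backing away, rising, and turning the fork a quarter turn.

```bash
python3 -m jog '[{"wx":0,"wy":0,"wz":0,"dx":-0.01,"dy":0,"dz":-0.0025,"gripper":-0.06},{"wx":0,"wy":0,"wz":0,"dx":-0.02,"dy":0,"dz":-0.005,"gripper":-0.06},{"wx":0,"wy":0,"wz":0,"dx":-0.02,"dy":0,"dz":-0.005,"gripper":-0.06},{"wx":0,"wy":0,"wz":0,"dx":0.0087,"dy":0,"dz":-0.034,"gripper":-0.06},{"wx":0,"wy":0,"wz":0,"dx":0.0087,"dy":0,"dz":-0.034,"gripper":-0.06},{"wx":0,"wy":0,"wz":0,"dx":0.0087,"dy":0,"dz":-0.034,"gripper":-0.06},{"wx":0,"wy":0,"wz":0,"dx":0.0087,"dy":0,"dz":-0.034,"gripper":-0.06},{"wx":0,"wy":0,"wz":0,"dx":0.0087,"dy":0,"dz":-0.034,"gripper":-0.06},{"wx":0,"wy":0,"wz":0,"dx":0.0087,"dy":0,"dz":-0.034,"gripper":-0.06},{"wx":0,"wy":-0.083,"wz":0,"dx":0,"dy":0,"dz":0,"gripper":-0.06},{"wx":0,"wy":-0.083,"wz":0,"dx":0,"dy":0,"dz":0,"gripper":-0.06},{"wx":0,"wy":-0.084,"wz":0,"dx":0,"dy":0,"dz":0,"gripper":-0.06},{"wx":0,"wy":0,"wz":0.122,"dx":0,"dy":0,"dz":0,"gripper":-0.06},{"wx":0,"wy":0,"wz":0.122,"dx":0,"dy":0,"dz":0,"gripper":-0.06},{"wx":0,"wy":0,"wz":0.122,"dx":0,"dy":0,"dz":0,"gripper":-0.06},{"wx":0,"wy":0,"wz":0.122,"dx":0,"dy":0,"dz":0,"gripper":-0.06},{"wx":0,"wy":0,"wz":0.122,"dx":0,"dy":0,"dz":0,"gripper":-0.06},{"wx":0,"wy":0,"wz":0.122,"dx":0,"dy":0,"dz":0,"gripper":-0.06},{"wx":0,"wy":0,"wz":0.122,"dx":0,"dy":0,"dz":0,"gripper":-0.06}]'
python3 -m jog '[{"wx":0,"wy":0,"wz":0.122,"dx":0,"dy":0,"dz":0,"gripper":-0.06},{"wx":0,"wy":0,"wz":0.122,"dx":0,"dy":0,"dz":0,"gripper":-0.06},{"wx":0,"wy":0,"wz":0.122,"dx":0,"dy":0,"dz":0,"gripper":-0.06},{"wx":0,"wy":0,"wz":0.122,"dx":0,"dy":0,"dz":0,"gripper":-0.06},{"wx":0,"wy":0,"wz":0.122,"dx":0,"dy":0,"dz":0,"gripper":-0.06},{"wx":0,"wy":0,"wz":0.122,"dx":0,"dy":0,"dz":0,"gripper":-0.06},{"wx":0,"wy":0,"wz":0,"dx":0,"dy":0,"dz":0,"gripper":-0.06}]'
```

```text
time: 7.35
ee_pos: [0.525, 0.0544, 0.2452]
ee_rot: [-0.002, 0.403, 0.915, -0.001]
contact_force: [0.1, 1.0, -0.0]
opening: 0.0398
gripper_force: 0.0
time: 7.93
ee_pos: [0.5252, 0.0547, 0.2452]
ee_rot: [-0.001, 0.702, 0.712, -0.001]
contact_force: [-0.2, 0.2, -0.3]
opening: 0.0398
gripper_force: 0.0
```

```bash
python3 -m jog '[{"wx":0,"wy":0,"wz":0,"dx":0.0335,"dy":0.0065,"dz":0,"gripper":-0.06},{"wx":0,"wy":0,"wz":0,"dx":0.0335,"dy":0.0065,"dz":0,"gripper":-0.06},{"wx":0,"wy":0,"wz":0,"dx":0.0335,"dy":0.0065,"dz":0,"gripper":-0.06},{"wx":0,"wy":0,"wz":0,"dx":0.0335,"dy":0.0065,"dz":0,"gripper":-0.06},{"wx":0,"wy":0,"wz":0,"dx":0.0335,"dy":0.0065,"dz":0,"gripper":-0.06},{"wx":0,"wy":0,"wz":0,"dx":0.0335,"dy":0.0065,"dz":0,"gripper":-0.06},{"wx":0,"wy":0,"wz":0,"dx":0,"dy":0,"dz":0.034,"gripper":-0.06},{"wx":0,"wy":0,"wz":0,"dx":0,"dy":0,"dz":0.034,"gripper":-0.06},{"wx":0,"wy":0,"wz":0,"dx":0,"dy":0,"dz":0.035,"gripper":-0.06},{"wx":0,"wy":0,"wz":0,"dx":0,"dy":0,"dz":0,"gripper":-0.06}]'
python3 - <<'E'
from h import *
a=bot.get_image('wrist')[:,:,::-1];b=bot.get_image('scene')[150:270,220:380,::-1]
cv2.imwrite('pics/v4.png',np.hstack([cv2.resize(a,(400,300)),cv2.resize(b,(400,300))]))
E
```

```text
time: 8.77
ee_pos: [0.5562, 0.2543, 0.1354]
ee_rot: [-0.004, 0.7, 0.714, -0.008]
contact_force: [-1.3, -0.4, -1.3]
opening: 0.0402
gripper_force: 0.0
```

View pics/v4.png

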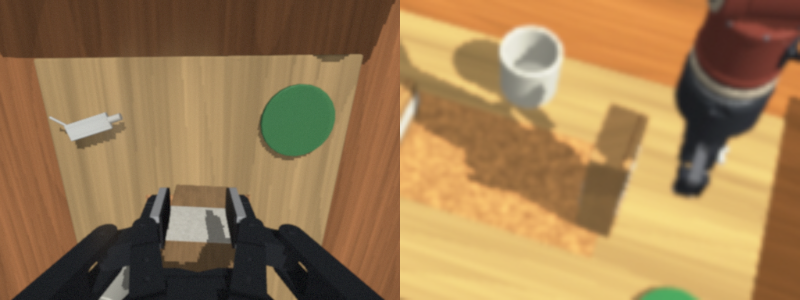

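Fork is centred on the carton's outer face ((197,225) in the wrist half), and the cup stands upright on the bare board. Pushing.

```bash
python3 -m jog '[{"wx":0,"wy":0,"wz":0,"dx":-0.010,"dy":0.002,"dz":0,"gripper":-0.06},{"wx":0,"wy":0,"wz":0,"dx":-0.010,"dy":0.002,"dz":0,"gripper":-0.06},{"wx":0,"wy":0,"wz":0,"dx":-0.008,"dy":0,"dz":0,"gripper":-0.06},{"wx":0,"wy":0,"wz":0,"dx":-0.005,"dy":0,"dz":0,"gripper":-0.06},{"wx":0,"wy":0,"wz":0,"dx":-0.005,"dy":0,"dz":0,"gripper":-0.06},{"wx":0,"wy":0,"wz":0,"dx":-0.005,"dy":0,"dz":0,"gripper":-0.06},{"wx":0,"wy":0,"wz":0,"dx":-0.005,"dy":0,"dz":0,"gripper":-0.06},{"wx":0,"wy":0,"wz":0,"dx":-0.005,"dy":0,"dz":0,"gripper":-0.06},{"wx":0,"wy":0,"wz":0,"dx":-0.005,"dy":0,"dz":0,"gripper":-0.06},{"wx":0,"wy":0,"wz":0,"dx":-0.005,"dy":0,"dz":0,"gripper":-0.06},{"wx":0,"wy":0,"wz":0,"dx":-0.005,"dy":0,"dz":0,"gripper":-0.06}]'
python3 - <<'E'
from h import *
b=bot.get_image('scene')[150:270,220:380,::-1]
cv2.imwrite('pics/v5.png',cv2.resize(b,(400,300)))
E
```

```text
time: 9.78
ee_pos: [0.5674, 0.1876, 0.1429]
ee_rot: [-0.0, 0.701, 0.713, -0.0]
contact_force: [0.5, 0.8, 0.2]
opening: 0.0398
gripper_force: 0.0
```

View pics/v5.png

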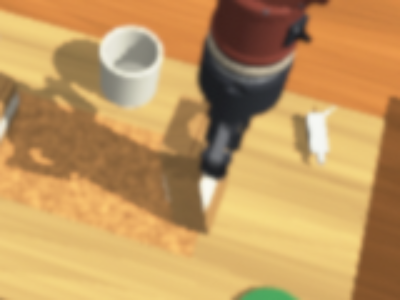

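The carton is tipping, with the fork on its back near (212,165), and it hasn't slid. Continuing the push.

```bash
python3 -m jog '[{"wx":0,"wy":0,"wz":0,"dx":-0.005,"dy":0,"dz":0,"gripper":-0.06},{"wx":0,"wy":0,"wz":0,"dx":-0.005,"dy":0,"dz":0,"gripper":-0.06},{"wx":0,"wy":0,"wz":0,"dx":-0.005,"dy":0,"dz":0,"gripper":-0.06},{"wx":0,"wy":0,"wz":0,"dx":-0.005,"dy":0,"dz":0,"gripper":-0.06},{"wx":0,"wy":0,"wz":0,"dx":-0.005,"dy":0,"dz":0,"gripper":-0.06},{"wx":0,"wy":0,"wz":0,"dx":-0.005,"dy":0,"dz":0,"gripper":-0.06},{"wx":0,"wy":0,"wz":0,"dx":-0.005,"dy":0,"dz":0,"gripper":-0.06},{"wx":0,"wy":0,"wz":0,"dx":-0.005,"dy":0,"dz":0,"gripper":-0.06},{"wx":0,"wy":0,"wz":0,"dx":0,"dy":0,"dz":0,"gripper":-0.06},{"wx":0,"wy":0,"wz":0,"dx":0,"dy":0,"dz":0,"gripper":-0.06},{"wx":0,"wy":0,"wz":0,"dx":0,"dy":0,"dz":0,"gripper":-0.06},{"wx":0,"wy":0,"wz":0,"dx":0,"dy":0,"dz":-0.03,"gripper":-0.06},{"wx":0,"wy":0,"wz":0,"dx":0.035,"dy":0,"dz":-0.02,"gripper":-0.06},{"wx":0,"wy":0,"wz":0,"dx":0.035,"dy":0,"dz":-0.01,"gripper":-0.06},{"wx":0,"wy":0,"wz":0,"dx":0.035,"dy":0,"dz":0,"gripper":-0.06},{"wx":0,"wy":0,"wz":0,"dx":0.035,"dy":0,"dz":0,"gripper":-0.06},{"wx":0,"wy":0,"wz":0,"dx":0.035,"dy":-0.01,"dz":0,"gripper":-0.06},{"wx":0,"wy":0,"wz":0,"dx":0.035,"dy":-0.015,"dz":0,"gripper":-0.06},{"wx":0,"wy":0,"wz":0,"dx":0.035,"dy":-0.015,"dz":0,"gripper":-0.06},{"wx":0,"wy":0,"wz":0,"dx":0.035,"dy":-0.015,"dz":0,"gripper":-0.06}]'
python3 -m jog '[{"wx":0,"wy":0,"wz":0,"dx":0.035,"dy":-0.02,"dz":0,"gripper":-0.06},{"wx":0,"wy":0,"wz":0,"dx":0.035,"dy":-0.02,"dz":0,"gripper":-0.06},{"wx":0,"wy":0,"wz":0,"dx":0.035,"dy":-0.02,"dz":0,"gripper":-0.06},{"wx":0,"wy":0,"wz":0,"dx":0,"dy":0,"dz":0,"gripper":-0.06}]'
python3 - <<'E'
from h import *
a=bot.get_image('top')[100:280,90:390,::-1];b=bot.get_image('scene')[150:330,130:390,::-1]
cv2.imwrite('pics/v6.png',np.vstack([cv2.resize(a,(660,396),interpolation=cv2.INTER_CUBIC),cv2.copyMakeBorder(cv2.resize(b,(289,200)),0,0,0,371,cv2.BORDER_CONSTANT)]))
E
```

```text
time: 11.5
ee_pos: [0.5073, 0.4294, 0.2029]
ee_rot: [-0.0, 0.701, 0.713, -0.0]
contact_force: [0.9, 0.1, -0.9]
opening: 0.0401
gripper_force: 0.0
time: 11.83
ee_pos: [0.4362, 0.5431, 0.2018]
ee_rot: [-0.006, 0.695, 0.719, 0.0]
contact_force: [-1.9, 2.0, 0.3]
opening: 0.0403
gripper_force: 0.0
```

View pics/v6.png

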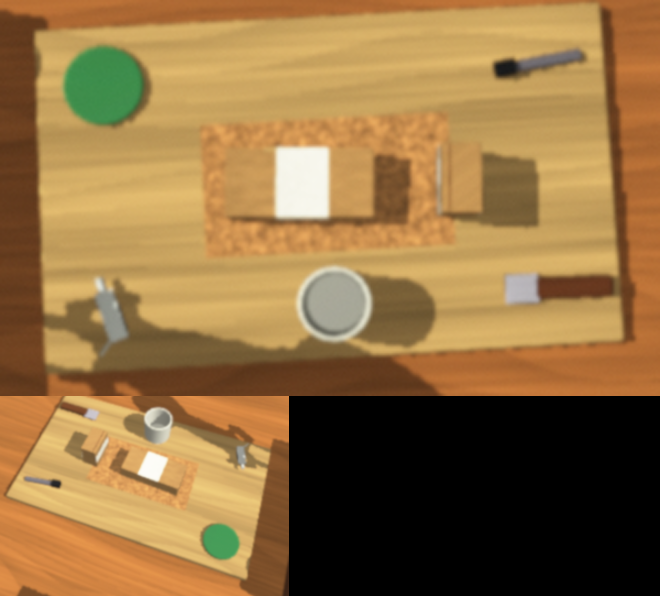

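The carton lies flat and wholly on the cork, at (225–376, 148–218). The cup is upright off the cork at (335,303), the bystanders haven't moved and the arm is clear. Letting it settle, then handing in.

```bash
python3 -m jog '[{"wx":0,"wy":0,"wz":0,"dx":0,"dy":0,"dz":0,"gripper":-0.06},{"wx":0,"wy":0,"wz":0,"dx":0,"dy":0,"dz":0,"gripper":-0.06},{"wx":0,"wy":0,"wz":0,"dx":0,"dy":0,"dz":0,"gripper":-0.06}]'; python3 -c "from cell import bot;print(bot.sign_off())"
```

```text
time: 12.18
ee_pos: [0.4487, 0.5294, 0.2033]
ee_rot: [0.001, 0.703, 0.712, 0.0]
contact_force: [0.1, 0.2, 0.2]
opening: 0.04
gripper_force: 0.0
the job is handed in; nothing more can be done
None
```

Job handed in at 12.2 s: the cup stands upright on the ledge, wholly off the cork; the tall carton lies flat on its broad side, wholly on the cork; nothing else on the ledge was moved, and the arm is backed off.

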